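Slide the thin glass lid under the proofing dish's spring clip

ROBOT

A 6-joint arm with a two-finger parallel gripper is mounted at the origin on the work surface. World frame = base frame: x ahead of the robot, y to its left, z up, the work surface at z = 0. Lengths are in m, angles in rad, forces in N, time in s.
With the tool pointing down it reaches from about 0.35 to 0.975 m from the base axis. Payload 4.9 kg.
Tool frame: the origin (TCP) lies midway between the tips of the shut fingers; the grasp point (between the pads) lies 19 mm behind it; z points along the fingers, y is the line along which they close (so a half turn about z gives the same grasp; the last joint's range is limited). The gripper opens to 85 mm and grips with 20 to 120 N. Pads are 22 mm wide; open, the fingers measure 114 mm over their backs; the gripper's body (76 mm by 85 mm) begins 54 mm behind the grasp point. The pads swing forward as they close: fully open they stand 13 mm farther back than shut.
Start: joints at [-1.237, 0.053, 1.613, -0, 1.476, -0.119], TCP at [0.273, -0.562, 0.231] pointing down, gripper open.
Joint ranges: [-3.01, 3.01], [-1.01, 2.22], [0.06, 2.58], [-1.02, 4.17], [0.09, 2.62], [-3.14, 3.14]. Speed limits (rad/s): [2.57, 2.57, 3.14, 3.14, 3.14, 3.14].

INTERFACE

Orientations are given as a rotation vector (axis times angle).
In Python, from station import ctrl gives the robot as it stands.
- The arm moves only by the tool carry_out, never from a script. Its argument "moves" is a list of rows, each an object of numbers: "x", "y", "z": the shift along the tool's x, y, z in units of 25 mm (1.0 is 25 mm); "turn": the turn about the tool's z in rad. In form: [{"x": .., "y": .., "z": .., "turn": ..}, ...]. A call has exactly 8 rows; each row shifts and turns the commanded pose from where the row before left it, along the tool's axes as they then stand; what a row does not reach is not made up. A row lasts 1/10 s, in which the tool goes at most 50 mm and 8.59 degrees, less where a joint would pass 70% of its speed; a pose out of reach is approached as far as the arm can. A call is refused whole if a number of a shift passes 1 or a number of a turn 0.15, either way. A call with a gripper value outside its range is refused whole. "grip" is the finger opening in mm, from 0 to 85.4, set as the call begins (left out, the last holds). The fingers move at their own pace and stop on an object; "newtons" is the grip in N (left out, the last holds). Time passes only in rows, so rows that do not move let the fingers close, or fill a call up. It gives the time, the measured TCP pose, the force, the opening and the grip force at its end, in the units of the state.
- ctrl.get_obs(): the state, without advancing time (a new reading comes with each control period).
- ctrl.get_image(name): name is "scene" or "top" or "wrist"; returns the picture (420x560x3 uint8, red, green, blue); there is no depth.
- ctrl.calibration(name): a dict with "fx", "fy", "cx", "cy" (pixels), "R" (3x3) and "t" (3): a world point X has camera coordinates R X + t; the wrist camera has in their place "T_tool_cam" (4x4, takes a point from camera to tool coordinates, whose origin is the TCP and whose axes are the flange's). Camera axes: x right, y down, z forward; pixel columns grow to the right and rows downward; lengths in m; the calibration is good to about 2 mm. A picture is of the moment at which its call begins: read the wrist's pose just before it. calibration takes no time and is no camera call.
- ctrl.finish_job(): hands the job in; it is judged then, once.
Trained networks look in the newest picture that a camera, given by its name, has taken for a name from the list of things; names that differ only in an ending like _2 or _b are one class to them, and where a whole thing is asked for, a point or a joint stands for the part that bears it (a point fixed in the world has none). Each returns a list of dicts, best first, with "confidence" (0 to 1); they miss things now and then, are a little off and sometimes report something else, mostly with a low value. They report only what shows in the picture. A call takes as long as a camera call. They do not tell look-alikes from the thing itself.
- ctrl.look_for(camera, query): "rect" ([left, top, width, height] in pixels, round what is visible of it).
- ctrl.mark_of(camera, query): "pixel" ([column, row] in pixels: a listed point, or the origin of a listed thing).
The state is a dict: "t": time; "q": joint angles; "dq": joint speeds; "effort": joint torques, N m; "tool_pos": TCP position; "tool_rot": TCP orientation; "contact_force": force on the tool from outside, world axes, zero at the start; "wrist_torque": the same for the moment, N m; "opening": finger opening in m; "grip_force": force on a finger pad.
Only numpy, scipy, OpenCV 4.12 (cv2) and the standard library are available. Lean on these libraries where they do the work, as an engineer would, in place of code of your own. Each camera call takes 0.05 s, during which the arm holds its last target. There are 200 camera calls.

TASK

Close the grey proofing dish: first lay the bamboo spoon that lies across it flat on the round cork mat, with the middle of the spoon over the mat, then take the glass lid by its orange knob and slide it along the rim under the dish's red sprung clip, so that the lid's edge lifts the clip, until it is fully home against the stops and covers the dish squarely. The glass is thin and cracks easily: hold the knob lightly (a grip of 20 to 35 N), set the lid down gently without dropping it, push it gently, and touch the clip with nothing but the lid. Leave the jar, the timer and the scraper where they are, and let go of everything at the end.

Things in the scene. Friction and masses are not known exactly. Their poses are not given: they have to be found in the camera images.
- dish: grey rectangular open proofing dish, fixed, 160 long (its x) by 125 wide (its y), 55 high, walls 10 thick, 50 deep inside. Origin: centre of its underside; z up. The lid slides in along its +x. A dark steel clip mount sticks out 22 beyond the +x end (50 wide, up to 73 above the counter). It stands left or right of the robot's forward line, yaw within 35 degrees of the robot's x
- home (a point): point on the dish at rim height (55 above the counter), 3 to the -x side of the dish's middle: where the origin of the lid is when the lid is fully home against the stops. Axes as the dish
- clip (a joint): angle of the red sprung clip (rad): 0 at rest, nose 1 above the rim; about 0.1 with the lid under it; limit 0.8. A leaf 36 wide, hinged at dish x = +95, 67 above the counter; nose at dish x = +45, whence a lip flares up at 30 degrees to dish x = +26, about 12 above the rim. Presses with about 1.5 N at rest, 3 N on the lid; pushing the lid under takes 2 to 6 N
- lid: thin green glass lid, dark edging, 150 (its x) by 120 (y) by 6 thick, 0.24 to 0.4 kg. Origin: centre of its underside; z up. In its middle an orange knob: a bar 32 long (x), 16 thick (y), from 6 to 38 above the underside. The same after a half turn; goes in either way round. Cracks if gripped with over 45 N, pressed or knocked on dish or clip with over 60 N, or let fall more than 8
- spoon: flat bamboo spoon, 194 long, 9 thick throughout; handle 12 wide from 107 behind the origin to 38 ahead of it, then a round blade 42 wide to 86 ahead. Origin: on the underside at about its balance point; x towards the blade, z up. At the start it lies across the dish on the two long rims, with its underside 55 above the counter
- mat: round cork mat, fixed, 120 across, 5 thick. Origin: centre of its underside. It lies straight ahead of the robot, between the dish and the lid
- jar: tall glass jar with steel screw lid and paper band, 82 across, 194 high, loose, leave alone. Origin: centre of its underside
- timer: white plastic kitchen timer with turning knob, 75 by 75, 52 high, loose, leave alone. Origin: centre of its underside
- scraper: steel bowl scraper with black grip, 120 (x) by 85 (y), 15 high, loose, leave alone. Origin: centre of its underside
- stop (a point): midway between the faces of the two stops on the rim at the dish's +x end (dish x = +72, at rim height); the stops are 22 wide (y), 14 high, centred 46 either side of this point. Axes as the dish
Not all that is in view belongs to the job. Of the things shaped like the dish, the grey one is meant.

How it is judged:
By the outcome, as a careful person would: the job done as asked, in the order asked, and still so for the second after the job is handed in, with the robot touching nothing.
It also fails if it takes over 64 s, if anything falls off the work surface, if the arm or the gripper's body presses on something with over 40 N, if the wrist force passes 120 N, or if a joint passes its speed limit or range.

## Working session

There is one attempt and no reset: what is moved stays moved. The work goes in short steps, Python scripts to look and compute and a tool call to move; the robot and the scene stay as the last step left them, time stands still between calls to the robot, and variables do not carry over. Pictures are saved under pics/ and viewed, at most 14 in all, crops included, and the job is handed in when it is done.

Besides the shell and the picture viewer there is one more tool, called after "Emit:" by a JSON object that holds its "name" and its "arguments", one argument or row to a line. carry_out: Moves the arm, as the interface text tells. Its arguments: {"type":"object","properties":{"moves":{"type":"array"},"grip":{"type":"number"},"newtons":{"type":"number"}},"required":["moves"]}

```bash
ls; mkdir -p pics; cat > h.py <<'E'
import numpy as np, cv2
from scipy.spatial.transform import Rotation as R
from station import ctrl
def cam(name,obs=None):
    c=ctrl.calibration(name)
    if name=="wrist":
        o=obs or ctrl.get_obs(); T=np.eye(4); T[:3,:3]=R.from_rotvec(o["tool_rot"]).as_matrix(); T[:3,3]=o["tool_pos"]
        M=np.linalg.inv(T@np.array(c["T_tool_cam"])); return c,M[:3,:3],M[:3,3]
    return c,np.array(c["R"]),np.array(c["t"])
def ray(name,px,z,obs=None):
    c,Rm,t=cam(name,obs)
    d=Rm.T@np.array([(px[0]-c["cx"])/c["fx"],(px[1]-c["cy"])/c["fy"],1]); o=-Rm.T@t
    return o+d*(z-o[2])/d[2]
def proj(name,X,obs=None):
    c,Rm,t=cam(name,obs); p=Rm@np.array(X)+t
    return np.array([c["fx"]*p[0]/p[2]+c["cx"],c["fy"]*p[1]/p[2]+c["cy"]])
def snap(name,fn):
    im=ctrl.get_image(name); cv2.imwrite("pics/"+fn,im[:,:,::-1]); return im
E
python3 - <<'E'
from h import *
a=snap("top","top0.png"); b=snap("scene","scene0.png")
Z=dict(dish=0,home=.055,lid=0,spoon=.055,mat=0,jar=0,timer=0,scraper=0,stop=.055)
for n in ("top","scene"):
    c,Rm,t=cam(n); print(n,"campos",(-Rm.T@t).round(3))
    for q,z in Z.items():
        for r in ctrl.mark_of(n,q)[:3]:
            print(n,q,np.round(r["pixel"]),round(r["confidence"],2),ray(n,r["pixel"],z).round(3))
cv2.imwrite("pics/both0.png",cv2.resize(np.hstack([a,b]),(800,300))[:,:,::-1])
o=ctrl.get_obs();print(o["t"],R.from_rotvec(o["tool_rot"]).as_matrix().round(3))
E
```

```text
pics
top campos [0.402 0.015 1.332]
top dish [193. 158.] 0.7 [0.781 0.229 0.   ]
top dish [207. 244.] 0.58 [0.542 0.184 0.   ]
top home [202. 246.] 0.95 [0.532 0.19  0.055]
top home [191. 151.] 0.57 [0.786 0.226 0.055]
top lid [356. 240.] 0.68 [ 0.557 -0.219  0.   ]
top spoon [202. 260.] 0.95 [0.494 0.188 0.055]
top mat [276. 270.] 0.57 [ 0.474 -0.004  0.   ]
top mat [209. 217.] 0.36 [0.615 0.181 0.   ]
top jar [428. 236.] 0.68 [ 0.571 -0.414  0.   ]
top timer [132. 215.] 0.7 [0.62  0.387 0.   ]
top scraper [281. 190.] 0.93 [ 0.693 -0.013  0.   ]
top stop [199. 126.] 0.89 [0.854 0.209 0.055]
top stop [208. 215.] 0.87 [0.613 0.176 0.055]
scene campos [1.336 0.35  0.56 ]
scene dish [373. 227.] 0.68 [0.523 0.179 0.   ]
scene dish [360. 306.] 0.64 [0.784 0.228 0.   ]
scene home [366. 281.] 0.63 [0.775 0.231 0.055]
scene home [380. 208.] 0.56 [0.521 0.19  0.055]
scene lid [224. 198.] 0.67 [ 0.56  -0.218  0.   ]
scene spoon [394. 205.] 0.81 [0.496 0.215 0.055]
scene mat [312. 198.] 0.87 [ 0.458 -0.006  0.   ]
scene jar [228. 198.] 0.68 [ 0.556 -0.209  0.   ]
scene jar [164. 186.] 0.58 [ 0.577 -0.413  0.   ]
scene timer [273. 242.] 0.71 [ 0.679 -0.009  0.   ]
scene timer [461. 277.] 0.6 [0.62  0.388 0.   ]
scene scraper [273. 244.] 0.81 [ 0.684 -0.005  0.   ]
scene stop [342. 305.] 0.82 [0.85  0.213 0.055]
scene stop [364. 221.] 0.69 [0.588 0.171 0.055]
1.0 [[ 0.899  0.438 -0.   ]
 [ 0.438 -0.899  0.   ]
 [ 0.    -0.    -1.   ]]
```

View pics/top0.png

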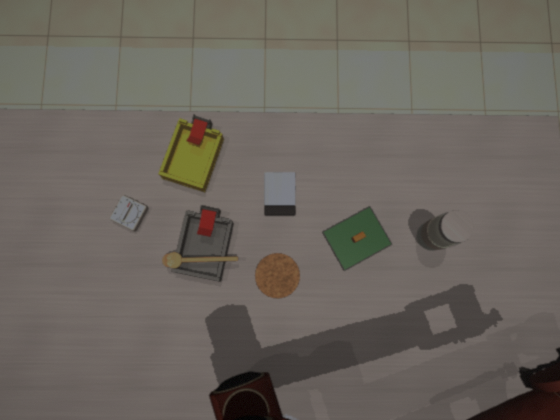

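The picture shows the grey dish at about (205,245) with the spoon across it at row 260. The yellow look-alike is at (192,155), the mat at (277,275), and the lid at (357,238) with its knob. The networks agree with this. I'm moving towards the spoon now.

Emit:
{"name": "carry_out", "arguments": {
  "moves": [
    {"x": 0.67,"y": -0.74,"z": 0,"turn": -0.145},
    {"x": 0.77,"y": -0.63,"z": 0,"turn": -0.145},
    {"x": 0.86,"y": -0.52,"z": 0,"turn": -0.145},
    {"x": 0.92,"y": -0.39,"z": 0,"turn": -0.145},
    {"x": 0.97,"y": -0.25,"z": 0,"turn": -0.145},
    {"x": 0.99,"y": -0.11,"z": 0,"turn": -0.145},
    {"x": 1,"y": 0.04,"z": 0,"turn": -0.145},
    {"x": 0.98,"y": 0.18,"z": 0,"turn": -0.145}
  ],
  "grip": 40,
  "newtons": 30
}}

```text
t: 1.8
tool_pos: [0.3297, -0.3693, 0.2314]
tool_rot: [2.167, 2.274, 0.0]
contact_force: [0.1, -0.4, 0.5]
opening: 0.04
grip_force: 0.0
```

Emit:
{"name": "carry_out", "arguments": {
  "moves": [
    {"x": 0.92,"y": 0.31,"z": 0,"turn": 0},
    {"x": 0.92,"y": 0.31,"z": 0,"turn": 0},
    {"x": 0.92,"y": 0.31,"z": 0,"turn": 0},
    {"x": 0.92,"y": 0.31,"z": 0,"turn": 0},
    {"x": 0.92,"y": 0.31,"z": 0,"turn": 0},
    {"x": 0.92,"y": 0.31,"z": 0,"turn": 0},
    {"x": 0.92,"y": 0.31,"z": 0,"turn": 0},
    {"x": 0.92,"y": 0.31,"z": 0,"turn": 0}
  ]
}}

```text
t: 2.6
tool_pos: [0.3839, -0.1828, 0.2315]
tool_rot: [2.174, 2.267, 0.0]
contact_force: [0.2, 0.4, -0.1]
opening: 0.0399
grip_force: 0.0
```

Emit:
{"name": "carry_out", "arguments": {
  "moves": [
    {"x": 0.92,"y": 0.31,"z": 0,"turn": 0},
    {"x": 0.92,"y": 0.31,"z": 0,"turn": 0},
    {"x": 0.92,"y": 0.31,"z": 0,"turn": 0},
    {"x": 0.92,"y": 0.31,"z": 0,"turn": 0},
    {"x": 0.92,"y": 0.31,"z": 0,"turn": 0},
    {"x": 0.92,"y": 0.31,"z": 0,"turn": 0},
    {"x": 0.92,"y": 0.31,"z": 0,"turn": 0},
    {"x": 0.92,"y": 0.31,"z": 0,"turn": 0}
  ]
}}

```text
t: 3.4
tool_pos: [0.4382, 0.0037, 0.2315]
tool_rot: [2.174, 2.267, 0.001]
contact_force: [-0.4, -0.6, 0.0]
opening: 0.0401
grip_force: 0.0
```

Emit:
{"name": "carry_out", "arguments": {
  "moves": [
    {"x": 0.92,"y": 0.31,"z": 0,"turn": 0},
    {"x": 0.92,"y": 0.31,"z": 0,"turn": 0},
    {"x": 0.92,"y": 0.31,"z": 0,"turn": 0},
    {"x": 0.92,"y": 0.31,"z": 0,"turn": 0},
    {"x": 0.92,"y": 0.31,"z": 0,"turn": 0},
    {"x": 0.92,"y": 0.31,"z": 0,"turn": 0},
    {"x": 0.92,"y": 0.31,"z": 0,"turn": 0},
    {"x": 0,"y": 0,"z": 0,"turn": 0}
  ]
}}

```text
t: 4.2
tool_pos: [0.4856, 0.1677, 0.2313]
tool_rot: [-2.171, -2.271, -0.001]
contact_force: [-0.2, -0.1, 0.1]
opening: 0.0404
grip_force: 0.0
```

```bash
python3 - <<'E'
from h import *
o=ctrl.get_obs(); print(o["t"],o["tool_pos"],R.from_rotvec(o["tool_rot"]).as_matrix().round(3)[:,0],o["opening"],np.round(o["q"],2))
im=snap("wrist","w1.png")
for q,z in dict(home=.055,stop=.055,spoon=.055,dish=0,mat=0).items():
    for r in ctrl.mark_of("wrist",q)[:2]: print(q,np.round(r["pixel"]),round(r["confidence"],2),ray("wrist",r["pixel"],z,o).round(4))
E
```

```text
4.2 [0.48563141 0.16770143 0.23132674] [-0.045  0.999  0.001] 0.04041136309892552 [ 0.19 -0.22  1.87  0.    1.49  0.14]
home [332. 168.] 0.58 [0.5302 0.1915 0.055 ]
stop [414. 184.] 0.75 [0.6057 0.1801 0.055 ]
spoon [293. 154.] 0.66 [0.495  0.2028 0.055 ]
dish [330. 162.] 0.83 [0.5362 0.1898 0.    ]
mat [295. 152.] 0.66 [0.4995 0.1986 0.    ]
mat [253. 326.] 0.65 [ 0.461  -0.0064  0.    ]
```

View pics/w1.png

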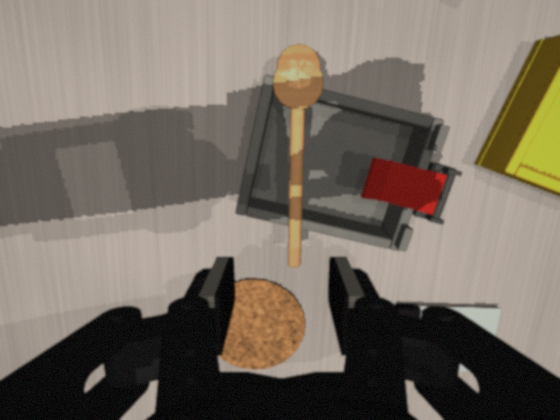

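The wrist view shows the dish rim corners near (267,77), (442,120), (405,250) and (237,213). The spoon runs from the blade tip at (298,44) to the handle end at (294,267). The mat is at (255,323).

```bash
python3 - <<'E'
from h import *
o=ctrl.get_obs()
for n,p,z in [("tip",(298,44),.064),("end",(294,267),.064),("c1",(267,77),.055),("c2",(442,119),.055),("c3",(405,250),.055),("c4",(237,214),.055)]:
    print(n,ray("wrist",p,z,o).round(4))
im=cv2.imread("pics/w1.png")
hsv=cv2.cvtColor(im,cv2.COLOR_BGR2HSV); m=cv2.inRange(hsv,(5,70,70),(25,255,255)); m[270:]=0
n,l,s,c=cv2.connectedComponentsWithStats(m); i=1+s[1:,4].argmax(); print(s[i])
ys,xs=np.where(l==i); k=(ys>125)&(ys<250)
P=np.array([ray("wrist",(xs[ys==r].mean(),r),.064,o)[:2] for r in range(125,260)])
f=np.polyfit(P[:,1],P[:,0],1); print("spoon yaw deg",90-np.degrees(np.arctan(f[0])), "x at y=.17,.2",np.polyval(f,[.17,.2]),P[[0,-1]])
E
```

```text
tip [0.4943 0.2872 0.064 ]
end [0.5006 0.0957 0.064 ]
c1 [0.47   0.2625 0.055 ]
c2 [0.6217 0.2346 0.055 ]
c3 [0.6056 0.1134 0.055 ]
c4 [0.4459 0.1425 0.055 ]
[ 474   35   86  162 4854]
 ** On entry to DLASCL parameter number  4 had an illegal value
 ** On entry to DLASCL parameter number  4 had an illegal value
 ** On entry to DLASCL parameter number  4 had an illegal value
 ** On entry to DLASCL parameter number  4 had an illegal value
 ** On entry to DLASCL parameter number  5 had an illegal value
 ** On entry to DLASCL parameter number  4 had an illegal value<stdin>:9: RuntimeWarning: Mean of empty slice.
  ret = ret.dtype.type(ret / rcount)
Traceback (most recent call last):
numpy.linalg.LinAlgError: SVD did not converge in Linear Least Squares
```

Emit:
{"name": "carry_out", "arguments": {
  "moves": [
    {"x": 0.46,"y": 0.17,"z": 0.95,"turn": 0.012},
    {"x": 0.46,"y": 0.17,"z": 0.95},
    {"x": 0.45,"y": 0.18,"z": 0.95},
    {"x": 0,"y": 0,"z": 0.95},
    {"x": 0,"y": 0,"z": 0.95},
    {"x": 0,"y": 0,"z": 0.95},
    {"x": 0,"y": 0,"z": 0.95},
    {"x": 0,"y": 0,"z": 0.7}
  ],
  "grip": 28
}}

```text
validation failed for argument at $.mo...
```

Emit:
{"name": "carry_out", "arguments": {
  "moves": [
    {"z": 0},
    {"z": 0},
    {"z": 0},
    {"z": 0},
    {"z": 0},
    {"z": 0},
    {"z": -0.4},
    {"z": -0.8}
  ],
  "grip": 0,
  "newtons": 30
}}

```text
validation failed for argument at $.mo...
```

All four keys are needed in every row.

Emit:
{"name": "carry_out", "arguments": {
  "moves": [
    {"x": 0.46,"y": 0.17,"z": 0.95,"turn": 0.012},
    {"x": 0.46,"y": 0.17,"z": 0.95,"turn": 0},
    {"x": 0.45,"y": 0.18,"z": 0.95,"turn": 0},
    {"x": 0,"y": 0,"z": 0.95,"turn": 0},
    {"x": 0,"y": 0,"z": 0.95,"turn": 0},
    {"x": 0,"y": 0,"z": 0.95,"turn": 0},
    {"x": 0,"y": 0,"z": 0.95,"turn": 0},
    {"x": 0,"y": 0,"z": 0.7,"turn": 0}
  ],
  "grip": 28
}}

```text
t: 5.3
tool_pos: [0.4965, 0.1995, 0.046]
tool_rot: [-2.189, -2.253, 0.002]
contact_force: [-0.5, -0.4, -0.1]
opening: 0.0281
grip_force: 0.0
```

Emit:
{"name": "carry_out", "arguments": {
  "moves": [
    {"x": 0,"y": 0,"z": 0,"turn": 0},
    {"x": 0,"y": 0,"z": 0,"turn": 0},
    {"x": 0,"y": 0,"z": 0,"turn": 0},
    {"x": 0,"y": 0,"z": 0,"turn": 0},
    {"x": 0,"y": 0,"z": 0,"turn": 0},
    {"x": 0,"y": 0,"z": 0,"turn": 0},
    {"x": 0,"y": 0,"z": -0.4,"turn": 0},
    {"x": 0,"y": 0,"z": -0.8,"turn": 0}
  ],
  "grip": 0,
  "newtons": 30
}}

```text
t: 6.1
tool_pos: [0.4958, 0.2001, 0.0767]
tool_rot: [-2.186, -2.253, 0.005]
contact_force: [0.2, 0.3, -0.9]
opening: 0.0108
grip_force: 32.4
```

The spoon is held, but the fingertips reach about 9 mm below it, so it would drop onto the mat. I'll set it back on the rims and regrasp higher.

Emit:
{"name": "carry_out", "arguments": {
  "moves": [
    {"x": 0,"y": 0,"z": 0.6,"turn": 0},
    {"x": 0,"y": 0,"z": 0.4,"turn": 0},
    {"x": 0,"y": 0,"z": 0.2,"turn": 0},
    {"x": 0,"y": 0,"z": 0,"turn": 0},
    {"x": 0,"y": 0,"z": 0,"turn": 0},
    {"x": 0,"y": 0,"z": 0,"turn": 0},
    {"x": 0,"y": 0,"z": 0,"turn": 0},
    {"x": 0,"y": 0,"z": 0,"turn": 0}
  ]
}}

```text
t: 6.9
tool_pos: [0.4973, 0.2005, 0.0477]
tool_rot: [2.188, 2.254, 0.0]
contact_force: [-0.0, 0.4, -0.4]
opening: 0.011
grip_force: 32.4
```

Emit:
{"name": "carry_out", "arguments": {
  "moves": [
    {"x": 0,"y": 0,"z": 0,"turn": 0},
    {"x": 0,"y": 0,"z": 0,"turn": 0},
    {"x": 0,"y": 0,"z": 0,"turn": 0},
    {"x": 0,"y": 0,"z": -0.26,"turn": 0},
    {"x": 0,"y": 0,"z": 0,"turn": 0},
    {"x": 0,"y": 0,"z": 0,"turn": 0},
    {"x": 0,"y": 0,"z": 0,"turn": 0},
    {"x": 0,"y": 0,"z": 0,"turn": 0}
  ],
  "grip": 24
}}

```text
t: 7.7
tool_pos: [0.4972, 0.2004, 0.054]
tool_rot: [-2.188, -2.254, 0.0]
contact_force: [0.3, 0.2, -0.3]
opening: 0.0242
grip_force: 0.0
```

Emit:
{"name": "carry_out", "arguments": {
  "moves": [
    {"x": 0,"y": 0,"z": 0,"turn": 0},
    {"x": 0,"y": 0,"z": 0,"turn": 0},
    {"x": 0,"y": 0,"z": 0,"turn": 0},
    {"x": 0,"y": 0,"z": 0,"turn": 0},
    {"x": 0,"y": 0,"z": 0,"turn": 0},
    {"x": 0,"y": 0,"z": -0.3,"turn": 0},
    {"x": 0,"y": 0,"z": -0.7,"turn": 0},
    {"x": 0,"y": 0,"z": -0.8,"turn": 0}
  ],
  "grip": 0,
  "newtons": 30
}}

```text
t: 8.5
tool_pos: [0.4965, 0.2003, 0.0991]
tool_rot: [-2.187, -2.254, 0.003]
contact_force: [0.6, 0.3, -0.2]
opening: 0.0111
grip_force: 31.2
```

Emit:
{"name": "carry_out", "arguments": {
  "moves": [
    {"x": -0.6,"y": -0.1,"z": 0,"turn": 0},
    {"x": -1,"y": -0.2,"z": 0,"turn": 0},
    {"x": -1,"y": -0.2,"z": 0,"turn": 0},
    {"x": -1,"y": -0.2,"z": 0,"turn": 0},
    {"x": -1,"y": -0.2,"z": 0,"turn": 0},
    {"x": -1,"y": -0.2,"z": 0,"turn": 0},
    {"x": -1,"y": -0.2,"z": 0,"turn": 0},
    {"x": -0.9,"y": -0.2,"z": 0,"turn": 0}
  ]
}}

```text
t: 9.3
tool_pos: [0.4641, 0.0101, 0.0981]
tool_rot: [-2.188, -2.253, 0.002]
contact_force: [0.4, 0.9, -0.6]
opening: 0.0106
grip_force: 31.2
```

Emit:
{"name": "carry_out", "arguments": {
  "moves": [
    {"x": -0.4,"y": 0,"z": 0.6,"turn": 0},
    {"x": 0,"y": 0,"z": 0.8,"turn": 0},
    {"x": 0,"y": 0,"z": 0.8,"turn": 0},
    {"x": 0,"y": 0,"z": 0.5,"turn": 0},
    {"x": 0,"y": 0,"z": 0.4,"turn": 0},
    {"x": 0,"y": 0,"z": 0.2,"turn": 0},
    {"x": 0,"y": 0,"z": 0,"turn": 0},
    {"x": 0,"y": 0,"z": 0,"turn": 0}
  ]
}}

```text
t: 10.1
tool_pos: [0.4663, 0.0019, 0.0172]
tool_rot: [2.187, 2.254, 0.001]
contact_force: [-0.2, 0.2, -0.5]
opening: 0.011
grip_force: 31.2
```

```bash
python3 - <<'E'
from h import *
o=ctrl.get_obs(); print(o["t"],o["tool_pos"],o["contact_force"])
w=snap("top","t2.png");s=snap("scene","s2.png")
cv2.imwrite("pics/c2.png",np.hstack([cv2.resize(w[180:320,160:360],(400,280)),cv2.resize(s[130:270,230:430],(400,280))])[:,:,::-1])
E
```

```text
10.1 [0.46625299 0.00189501 0.01715353] [-0.20594808  0.23157765 -0.53155269]
```

View pics/c2.png

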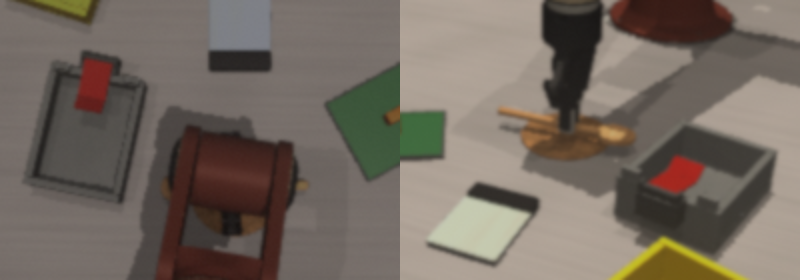

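The spoon hangs just over the mat at right angles to the arm, with its middle above the cork. Next I lower it, release and retreat towards the lid.

Emit:
{"name": "carry_out", "arguments": {
  "moves": [
    {"x": 0,"y": 0,"z": 0.1,"turn": 0},
    {"x": 0,"y": 0,"z": 0.1,"turn": 0},
    {"x": 0,"y": 0,"z": 0.1,"turn": 0},
    {"x": 0,"y": 0,"z": 0.1,"turn": 0},
    {"x": 0,"y": 0,"z": 0,"turn": 0},
    {"x": 0,"y": 0,"z": 0,"turn": 0},
    {"x": 0,"y": 0,"z": 0,"turn": 0},
    {"x": 0,"y": 0,"z": 0,"turn": 0}
  ]
}}

```text
t: 11.0
tool_pos: [0.4658, 0.0019, 0.0067]
tool_rot: [2.188, 2.254, 0.0]
contact_force: [0.5, -0.6, 0.1]
opening: 0.0111
grip_force: 31.2
```

Emit:
{"name": "carry_out", "arguments": {
  "moves": [
    {"x": 0,"y": 0,"z": 0,"turn": 0},
    {"x": 0,"y": 0,"z": 0,"turn": 0},
    {"x": 0,"y": 0,"z": 0,"turn": 0},
    {"x": 0,"y": 0,"z": -0.3,"turn": 0},
    {"x": 0,"y": 0,"z": -0.9,"turn": 0},
    {"x": 0,"y": 0,"z": -1,"turn": 0},
    {"x": 0,"y": 0,"z": -1,"turn": 0},
    {"x": 0,"y": 0,"z": -1,"turn": 0}
  ],
  "grip": 45
}}

```text
t: 11.8
tool_pos: [0.4657, 0.0019, 0.1132]
tool_rot: [2.188, 2.254, 0.001]
contact_force: [0.7, 0.5, 0.1]
opening: 0.0451
grip_force: 0.0
```

Emit:
{"name": "carry_out", "arguments": {
  "moves": [
    {"x": 0,"y": 0,"z": -1,"turn": -0.125},
    {"x": 0,"y": 0,"z": -1,"turn": -0.125},
    {"x": 0,"y": 0,"z": -1,"turn": -0.125},
    {"x": 0,"y": 0,"z": -0.5,"turn": -0.125},
    {"x": -0.8,"y": -0.11,"z": 0,"turn": 0},
    {"x": -0.8,"y": -0.11,"z": 0,"turn": 0},
    {"x": -0.8,"y": -0.11,"z": 0,"turn": 0},
    {"x": -0.8,"y": -0.11,"z": 0,"turn": 0}
  ]
}}

```text
t: 12.6
tool_pos: [0.4969, -0.0733, 0.1998]
tool_rot: [1.561, 2.725, 0.0]
contact_force: [-0.7, 0.4, -0.2]
opening: 0.0452
grip_force: 0.0
```

Emit:
{"name": "carry_out", "arguments": {
  "moves": [
    {"x": -0.9,"y": -0.13,"z": 0,"turn": 0},
    {"x": -0.9,"y": -0.13,"z": 0,"turn": 0},
    {"x": -0.9,"y": -0.13,"z": 0,"turn": 0},
    {"x": -0.9,"y": -0.13,"z": 0,"turn": 0},
    {"x": -0.9,"y": -0.13,"z": 0,"turn": 0},
    {"x": -0.9,"y": -0.13,"z": 0,"turn": 0},
    {"x": -0.9,"y": -0.13,"z": 0,"turn": 0},
    {"x": 0,"y": 0,"z": 0,"turn": 0}
  ]
}}

```text
t: 13.4
tool_pos: [0.5571, -0.2221, 0.1996]
tool_rot: [1.565, 2.723, -0.001]
contact_force: [0.1, 0.7, -1.0]
opening: 0.0449
grip_force: 0.0
```

```bash
python3 - <<'E'
from h import *
o=ctrl.get_obs(); T=R.from_rotvec(o["tool_rot"]).as_matrix(); print(o["t"],o["tool_pos"],T.round(3)[:,0])
im=snap("wrist","w3.png"); s=snap("top","t3.png")
print([(np.round(r["pixel"]),r["confidence"],ray("wrist",r["pixel"],.0,o).round(4)) for r in ctrl.mark_of("wrist","lid")[:2]])
hsv=cv2.cvtColor(im,cv2.COLOR_RGB2HSV)
for nm,lo,hi,z in [("knob",(5,150,90),(18,255,255),.038),("lid",(45,60,30),(85,255,255),.006)]:
    m=cv2.inRange(hsv,lo,hi); n,l,st,c=cv2.connectedComponentsWithStats(m)
    if n<2: print(nm,"none"); continue
    i=1+st[1:,4].argmax(); cn=max(cv2.findContours((l==i).astype('uint8'),0,2)[0],key=cv2.contourArea)
    B=cv2.boxPoints(cv2.minAreaRect(cn)); W=np.array([ray("wrist",b,z,o)[:2] for b in B]); E=W[1:]-W[:-1]
    print(nm,st[i],B.round().tolist(),W.mean(0).round(4),[(round(float(np.hypot(*e)),4),round(float(np.degrees(np.arctan2(e[1],e[0]))),1)) for e in E])
cv2.imwrite("pics/c3.png",np.hstack([im[:,:,::-1],cv2.resize(s[180:320,160:240],(240,420))[:,:,::-1]]))
E
```

```text
13.4 [ 0.55707797 -0.22214625  0.19960004] [-0.504  0.864 -0.001]
[(array([290., 185.]), 0.7, array([ 0.5643, -0.2165,  0.    ]))]
knob [281 175  18  37 631] [[281.0, 211.0], [281.0, 175.0], [298.0, 175.0], [298.0, 211.0]] [ 0.5633 -0.2169] [(0.0319, 120.2), (0.0145, 30.2), (0.0319, -59.1)]
lid [  227   107   128   153 17464] [[224.0, 257.0], [227.0, 106.0], [354.0, 108.0], [351.0, 259.0]] [ 0.5639 -0.2174] [(0.146, 116.6), (0.1145, 29.0), (0.1465, -58.0)]
```

View pics/c3.png

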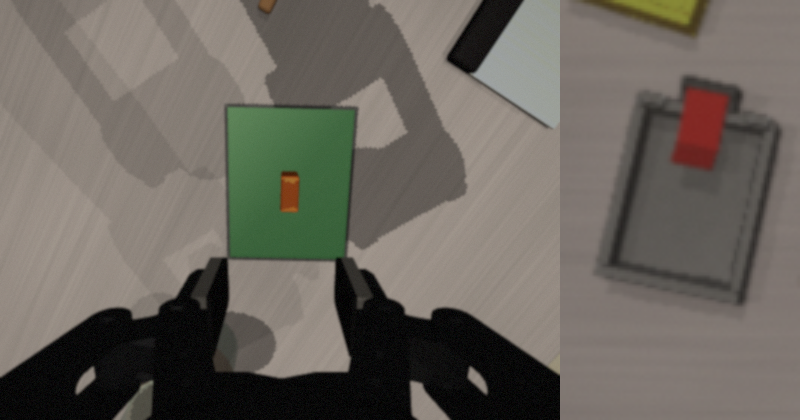

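The lid is at pixel (290,183), and the world fit gives centre (0.5637, -0.2170) with yaw about 120°, lined up with the tool. Its sizes match, so I grasp the knob.

Emit:
{"name": "carry_out", "arguments": {
  "moves": [
    {"x": 0.04,"y": 0.17,"z": 0.95,"turn": 0},
    {"x": 0,"y": 0.16,"z": 1,"turn": 0},
    {"x": 0,"y": 0,"z": 1,"turn": 0},
    {"x": 0,"y": 0,"z": 1,"turn": 0},
    {"x": 0,"y": 0,"z": 1,"turn": 0},
    {"x": 0,"y": 0,"z": 1,"turn": 0},
    {"x": 0,"y": 0,"z": 0.9,"turn": 0},
    {"x": 0,"y": 0,"z": 0.6,"turn": 0}
  ]
}}

```text
t: 14.35
tool_pos: [0.5621, -0.2135, 0.0111]
tool_rot: [-1.559, -2.724, -0.0]
contact_force: [0.5, -0.1, -0.3]
opening: 0.045
grip_force: 0.0
```

Emit:
{"name": "carry_out", "arguments": {
  "moves": [
    {"x": 0,"y": 0,"z": 0,"turn": 0},
    {"x": 0,"y": 0,"z": 0,"turn": 0},
    {"x": 0,"y": 0,"z": 0,"turn": 0},
    {"x": 0,"y": 0,"z": 0,"turn": 0},
    {"x": 0,"y": 0,"z": 0,"turn": 0},
    {"x": 0,"y": 0,"z": 0,"turn": 0},
    {"x": 0,"y": 0,"z": 0,"turn": 0},
    {"x": 0,"y": 0,"z": 0,"turn": 0}
  ],
  "grip": 5,
  "newtons": 26
}}

```text
t: 15.15
tool_pos: [0.5635, -0.2151, 0.0134]
tool_rot: [1.562, 2.725, 0.0]
contact_force: [-1.3, 0.8, 1.6]
opening: 0.0154
grip_force: 28.9
```

```bash
cat > dishfit.py <<'E'
from h import *
from scipy.optimize import least_squares
T=R.from_matrix(np.array([[-.045,.999,0],[.999,.045,0],[0,0,-1]]).T)
OW=dict(tool_pos=[0.48563,0.16770,0.23133],tool_rot=T.as_rotvec())
RECT=np.array([[-80,62.5],[80,62.5],[80,-62.5],[-80,-62.5]])/1000
def world(p,P): c,s=np.cos(p[2]),np.sin(p[2]); return np.array(P)@np.array([[c,s],[-s,c]])+p[:2]
def pr(n,p,P,z=.055): return np.array([proj(n,[*w,z],OW if n=="wrist" else None) for w in world(p,P)])
def fit(n,C): 
    W=np.array([ray(n,c,.055,OW if n=="wrist" else None)[:2] for c in C])
    r=least_squares(lambda p:(world(p,RECT)-W).ravel(),[.534,.19,-.18]); return r.x,np.abs(r.fun).max()
E
python3 - <<'E'
from dishfit import *
pw,e=fit("wrist",[(267,77),(442,119),(405,250),(237,214)]); print(pw,np.degrees(pw[2]),e)
pt,e=fit("top",[(186,211),(232.7,221.7),(220.7,281),(172.7,270.7)]); print(pt,np.degrees(pt[2]),e)
im=cv2.imread("pics/w1.png"); k=3; big=cv2.resize(im[60:260,225:455],None,fx=k,fy=k,interpolation=cv2.INTER_CUBIC)
for S,col in ((1,(0,255,0)),):
    q=((pr("wrist",pw,RECT)-[225,60])*k).astype(int); cv2.polylines(big,[q],True,col,1)
cv2.imwrite("pics/z1.png",big)
E
```

```text
[ 0.53639926  0.19085538 -0.17092314] -9.793174667617047 0.003781535214439802
[ 0.53226179  0.18616225 -1.76300308] -101.0126359580297 0.01916913412831442
```

View pics/z1.png

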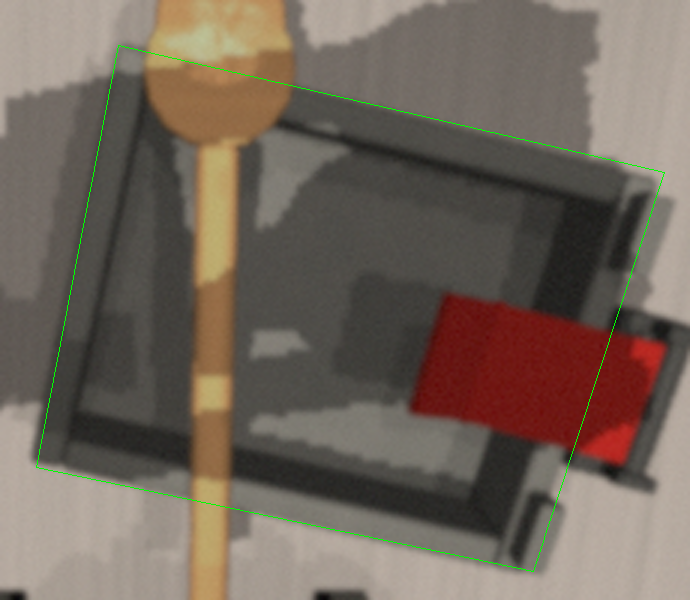

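The green model rectangle lies on the rim to within about 1 to 3 px, and the top edge of the rim sits slightly inside it. I take the dish centre as (0.536, 0.189) with yaw -10.3°. Next I lift the lid and plan the carry.

Emit:
{"name": "carry_out", "arguments": {
  "moves": [
    {"x": 0,"y": 0,"z": -0.1,"turn": 0},
    {"x": 0,"y": 0,"z": -0.3,"turn": 0},
    {"x": 0,"y": 0,"z": -0.7,"turn": 0},
    {"x": 0,"y": 0,"z": -0.9,"turn": 0},
    {"x": 0,"y": 0,"z": -0.9,"turn": 0},
    {"x": 0,"y": 0,"z": -0.8,"turn": 0},
    {"x": 0,"y": 0,"z": -0.5,"turn": 0},
    {"x": 0,"y": 0,"z": -0.2,"turn": 0}
  ]
}}

```text
t: 15.95
tool_pos: [0.564, -0.2154, 0.1246]
tool_rot: [1.561, 2.723, 0.0]
contact_force: [-0.6, 0.1, -3.9]
opening: 0.0159
grip_force: 28.3
```

```bash
python3 - <<'E'
from h import *
o=ctrl.get_obs(); p=np.array(o["tool_pos"]); T=R.from_rotvec(o["tool_rot"]).as_matrix(); y=np.arctan2(T[1,0],T[0,0]); print(p,np.degrees(y),o["grip_force"],o["contact_force"])
g=np.array([.4753,.200]); yt=np.radians(169.7); D=g-p[:2]
w=np.r_[.3,.6,np.ones(19),.7,.5,.3]; w/=w.sum()
t=-(yt-y)/16; print("turn",t)
for i in range(24):
    d=D*w[i]/.025; print(i,round(d@[np.cos(y),np.sin(y)],2),round(d@[np.sin(y),-np.cos(y)],2))
    if 3<=i<19: y-=t
E
```

```text
[ 0.56396    -0.21543594  0.1245854 ] 120.3641033996769 28.285076916217804 [-0.55806792  0.13971274 -3.9221983 ]
turn -0.053817114693694684
0 0.23 0.07
1 0.45 0.15
2 0.75 0.25
3 0.75 0.25
4 0.74 0.29
5 0.72 0.33
6 0.7 0.37
7 0.68 0.4
8 0.66 0.44
9 0.64 0.48
10 0.61 0.51
11 0.58 0.54
12 0.55 0.57
13 0.52 0.6
14 0.49 0.63
15 0.45 0.65
16 0.42 0.68
17 0.38 0.7
18 0.34 0.72
19 0.3 0.73
20 0.3 0.73
21 0.21 0.51
22 0.15 0.37
23 0.09 0.22
```

Emit:
{"name": "carry_out", "arguments": {
  "moves": [
    {"x": 0.23,"y": 0.07,"z": 0,"turn": 0},
    {"x": 0.45,"y": 0.15,"z": 0,"turn": 0},
    {"x": 0.75,"y": 0.25,"z": 0,"turn": 0},
    {"x": 0.75,"y": 0.25,"z": 0,"turn": -0.054},
    {"x": 0.74,"y": 0.29,"z": 0,"turn": -0.054},
    {"x": 0.72,"y": 0.33,"z": 0,"turn": -0.054},
    {"x": 0.7,"y": 0.37,"z": 0,"turn": -0.054},
    {"x": 0.68,"y": 0.4,"z": 0,"turn": -0.054}
  ]
}}

```text
t: 16.75
tool_pos: [0.5342, -0.0793, 0.1228]
tool_rot: [1.173, 2.914, 0.0]
contact_force: [0.4, 0.4, -4.6]
opening: 0.0157
grip_force: 28.3
```

Emit:
{"name": "carry_out", "arguments": {
  "moves": [
    {"x": 0.66,"y": 0.44,"z": 0,"turn": -0.054},
    {"x": 0.64,"y": 0.48,"z": 0,"turn": -0.054},
    {"x": 0.61,"y": 0.51,"z": 0,"turn": -0.054},
    {"x": 0.58,"y": 0.54,"z": 0,"turn": -0.054},
    {"x": 0.55,"y": 0.57,"z": 0,"turn": -0.054},
    {"x": 0.52,"y": 0.6,"z": 0,"turn": -0.054},
    {"x": 0.49,"y": 0.63,"z": 0,"turn": -0.054},
    {"x": 0.45,"y": 0.65,"z": 0,"turn": -0.054}
  ]
}}

```text
t: 17.55
tool_pos: [0.5003, 0.0757, 0.1229]
tool_rot: [0.521, 3.098, 0.0]
contact_force: [-0.2, 1.0, -3.7]
opening: 0.0153
grip_force: 28.2
```

Emit:
{"name": "carry_out", "arguments": {
  "moves": [
    {"x": 0.42,"y": 0.68,"z": 0,"turn": -0.053},
    {"x": 0.38,"y": 0.7,"z": 0,"turn": -0.053},
    {"x": 0.34,"y": 0.72,"z": 0,"turn": -0.053},
    {"x": 0.3,"y": 0.73,"z": 0,"turn": 0},
    {"x": 0.3,"y": 0.73,"z": 0,"turn": 0},
    {"x": 0.21,"y": 0.51,"z": 0,"turn": 0},
    {"x": 0.15,"y": 0.37,"z": 0,"turn": 0},
    {"x": 0.09,"y": 0.22,"z": 0,"turn": 0}
  ]
}}

```text
t: 18.35
tool_pos: [0.4739, 0.2009, 0.1228]
tool_rot: [0.279, 3.129, -0.0]
contact_force: [0.3, 0.2, -4.2]
opening: 0.0152
grip_force: 28.2
```

```bash
python3 - <<'E'
from h import *
o=ctrl.get_obs(); p=np.array(o["tool_pos"]); T=R.from_rotvec(o["tool_rot"]).as_matrix(); y=np.arctan2(T[1,0],T[0,0]); print(o["t"],p,np.degrees(y),o["grip_force"],o["contact_force"],o["q"][5])
a=snap("wrist","w4.png"); b=snap("scene","s4.png")
cv2.imwrite("pics/c4.png",np.hstack([cv2.resize(a,(400,300)),cv2.resize(b[100:310,230:510],(400,300))])[:,:,::-1])
E
```

```text
18.35 [0.47385219 0.20090312 0.12282049] 169.7925640658521 28.183568716049194 [ 0.32768853  0.1832675  -4.16980793] -1.1361790281531137
```

View pics/c4.png

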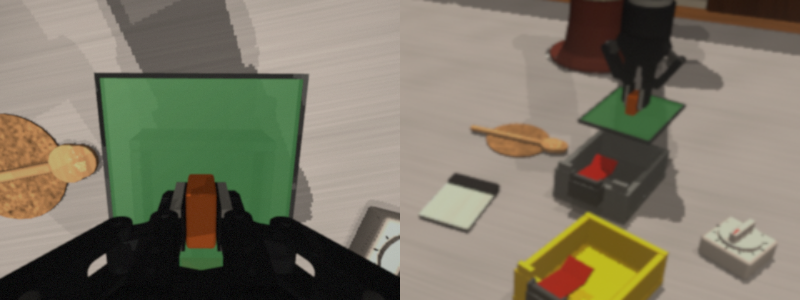

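The lid hangs level and looks parallel to the dish through the glass, behind the clip and clear of it. The spoon rests on the mat. Now I lower the lid.

Emit:
{"name": "carry_out", "arguments": {
  "moves": [
    {"x": 0,"y": 0,"z": 0.2,"turn": 0},
    {"x": 0,"y": 0,"z": 0.4,"turn": 0},
    {"x": 0,"y": 0,"z": 0.5,"turn": 0},
    {"x": 0,"y": 0,"z": 0.4,"turn": 0},
    {"x": 0,"y": 0,"z": 0.3,"turn": 0},
    {"x": 0,"y": 0,"z": 0.14,"turn": 0},
    {"x": 0,"y": 0,"z": 0.06,"turn": 0},
    {"x": 0,"y": 0,"z": 0,"turn": 0}
  ]
}}

```text
t: 19.25
tool_pos: [0.4744, 0.2, 0.0728]
tool_rot: [0.282, 3.129, 0.0]
contact_force: [-0.4, 0.5, -3.7]
opening: 0.0153
grip_force: 28.2
```

Emit:
{"name": "carry_out", "arguments": {
  "moves": [
    {"x": 0,"y": 0,"z": 0.02,"turn": 0},
    {"x": 0,"y": 0,"z": 0.02,"turn": 0},
    {"x": 0,"y": 0,"z": 0.02,"turn": 0},
    {"x": 0,"y": 0,"z": 0.02,"turn": 0},
    {"x": 0,"y": 0,"z": 0,"turn": 0},
    {"x": 0,"y": 0,"z": 0,"turn": 0},
    {"x": 0,"y": 0,"z": 0,"turn": 0},
    {"x": 0,"y": 0,"z": 0,"turn": 0}
  ]
}}

```text
t: 20.05
tool_pos: [0.4743, 0.2, 0.0708]
tool_rot: [0.282, 3.129, 0.0]
contact_force: [0.5, -0.8, -3.9]
opening: 0.0153
grip_force: 28.2
```

Emit:
{"name": "carry_out", "arguments": {
  "moves": [
    {"x": 0,"y": 0,"z": 0.02,"turn": 0},
    {"x": 0,"y": 0,"z": 0.02,"turn": 0},
    {"x": 0,"y": 0,"z": 0.02,"turn": 0},
    {"x": 0,"y": 0,"z": 0.02,"turn": 0},
    {"x": 0,"y": 0,"z": 0,"turn": 0},
    {"x": 0,"y": 0,"z": 0,"turn": 0},
    {"x": 0,"y": 0,"z": 0,"turn": 0},
    {"x": 0,"y": 0,"z": 0,"turn": 0}
  ]
}}

```text
t: 20.85
tool_pos: [0.4743, 0.2, 0.0688]
tool_rot: [0.282, 3.129, -0.0]
contact_force: [-0.1, -0.2, -3.5]
opening: 0.0153
grip_force: 28.2
```

```bash
python3 - <<'E'
from h import *
o=ctrl.get_obs(); print(o["t"],o["tool_pos"],o["contact_force"],o["wrist_torque"])
a=snap("wrist","w5.png"); b=snap("scene","s5.png")
cv2.imwrite("pics/c5.png",np.hstack([cv2.resize(a[80:350,100:460],(400,300)),cv2.resize(b[140:245,310:450],(400,300))])[:,:,::-1])
E
```

```text
20.85 [0.4743079  0.20000369 0.06881987] [-0.08551275 -0.16238576 -3.458733  ] [-0.05746673  0.04959027  0.03630747]
```

View pics/c5.png

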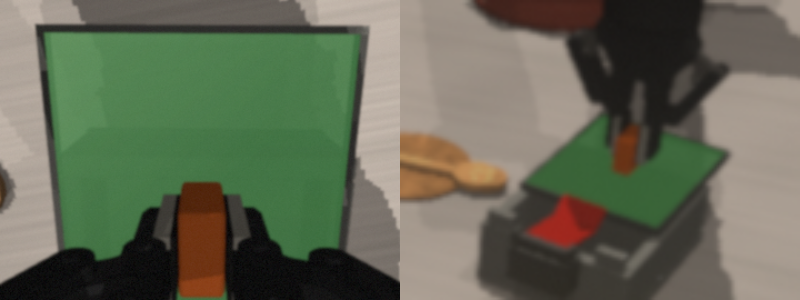

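Emit:
{"name": "carry_out", "arguments": {
  "moves": [
    {"x": 0,"y": 0,"z": 0.02,"turn": 0},
    {"x": 0,"y": 0,"z": 0.02,"turn": 0},
    {"x": 0,"y": 0,"z": 0,"turn": 0},
    {"x": 0,"y": 0,"z": 0,"turn": 0},
    {"x": 0,"y": 0,"z": 0,"turn": 0},
    {"x": 0,"y": 0,"z": 0,"turn": 0},
    {"x": 0,"y": 0,"z": 0,"turn": 0},
    {"x": 0,"y": 0,"z": 0,"turn": 0}
  ]
}}

```text
t: 21.75
tool_pos: [0.4744, 0.2, 0.0684]
tool_rot: [0.282, 3.129, -0.0]
contact_force: [-5.0, -1.5, 5.7]
opening: 0.0155
grip_force: 29.4
```

```bash
python3 - <<'E'
from h import *
from dishfit import *
o=ctrl.get_obs(); print(o["t"],o["tool_pos"],o["contact_force"],o["wrist_torque"])
b=ctrl.get_image("scene")[:,:,::-1].copy(); k=4; x0,y0=310,150
big=cv2.resize(b[y0:y0+130,x0:x0+180],None,fx=k,fy=k,interpolation=cv2.INTER_CUBIC)
def dr(p,P,z,col): 
    q=((pr("scene",p,P,z)+.5-[x0,y0])*k).astype(int); cv2.polylines(big,[q],True,col,1)
d=np.array([.536,.189,np.radians(-10.3)])
dr(d,RECT,.055,(255,255,0))
t=np.array(o["tool_pos"]); l=np.array([t[0]+.0017,t[1],np.radians(-10.2)])
dr(l,np.array([[-75,60],[75,60],[75,-60],[-75,-60]])/1000,.061,(255,0,255))
print("lid in dish frame",world([0,0,-d[2]],[l[:2]-d[:2]]))
cv2.imwrite("pics/z5.png",big)
E
```

```text
21.75 [0.47442225 0.2000074  0.06842666] [-5.02432717 -1.47891464  5.72323256] [-0.19005693  0.71930598 -0.03906149]
lid in dish frame [[-0.06088097  0.00012375]]
```

View pics/z5.png

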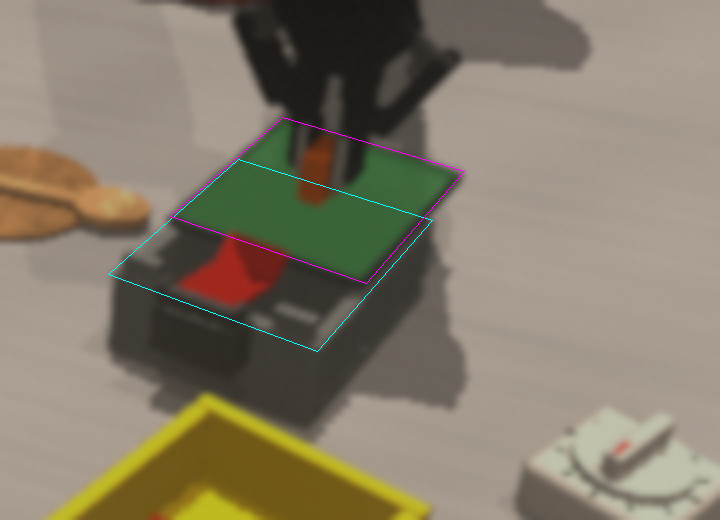

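Contact is gentle, at about 9 N, with the lid on the rim. The overlays match: the lid is central across the dish at dish x about -61. I relax slightly and slide it in.

Emit:
{"name": "carry_out", "arguments": {
  "moves": [
    {"x": 0,"y": 0,"z": -0.02,"turn": 0},
    {"x": -0.05,"y": 0,"z": 0,"turn": 0},
    {"x": -0.1,"y": 0,"z": 0,"turn": 0},
    {"x": -0.1,"y": 0,"z": 0,"turn": 0},
    {"x": -0.1,"y": 0,"z": 0,"turn": 0},
    {"x": -0.1,"y": 0,"z": 0,"turn": 0},
    {"x": -0.1,"y": 0,"z": 0,"turn": 0},
    {"x": -0.05,"y": 0,"z": 0,"turn": 0}
  ]
}}

```text
t: 22.6
tool_pos: [0.489, 0.1978, 0.0684]
tool_rot: [-0.282, -3.128, -0.002]
contact_force: [-5.3, 1.4, 4.3]
opening: 0.0158
grip_force: 29.3
```

Emit:
{"name": "carry_out", "arguments": {
  "moves": [
    {"x": -0.05,"y": 0,"z": 0,"turn": 0},
    {"x": -0.08,"y": 0,"z": 0,"turn": 0},
    {"x": -0.08,"y": 0,"z": 0,"turn": 0},
    {"x": -0.08,"y": 0,"z": 0,"turn": 0},
    {"x": -0.08,"y": 0,"z": 0,"turn": 0},
    {"x": -0.08,"y": 0,"z": 0,"turn": 0},
    {"x": -0.05,"y": 0,"z": 0,"turn": 0},
    {"x": 0,"y": 0,"z": 0,"turn": 0}
  ]
}}

```text
t: 23.4
tool_pos: [0.4968, 0.1964, 0.0683]
tool_rot: [-0.281, -3.116, -0.001]
contact_force: [-21.6, 3.5, 16.6]
opening: 0.0155
grip_force: 31.1
```

Emit:
{"name": "carry_out", "arguments": {
  "moves": [
    {"x": 0.04,"y": 0,"z": 0,"turn": 0},
    {"x": 0.04,"y": 0,"z": -0.02,"turn": 0},
    {"x": 0,"y": 0,"z": -0.02,"turn": 0},
    {"x": 0,"y": 0,"z": -0.01,"turn": 0},
    {"x": 0,"y": 0,"z": 0,"turn": 0},
    {"x": 0,"y": 0,"z": 0,"turn": 0},
    {"x": 0,"y": 0,"z": 0,"turn": 0},
    {"x": 0,"y": 0,"z": 0,"turn": 0}
  ]
}}

```text
t: 24.2
tool_pos: [0.4968, 0.1964, 0.0683]
tool_rot: [-0.282, -3.123, -0.002]
contact_force: [-9.4, 3.5, 4.2]
opening: 0.0153
grip_force: 29.2
```

```bash
python3 - <<'E'
from dishfit import *
o=ctrl.get_obs(); print(o["t"],o["tool_pos"],o["tool_rot"],o["contact_force"],o["wrist_torque"])
b=ctrl.get_image("scene")[:,:,::-1].copy(); k=6; x0,y0=330,165
w=ctrl.get_image("top")[:,:,::-1]
big=cv2.resize(b[y0:y0+90,x0:x0+100],None,fx=k,fy=k,interpolation=cv2.INTER_CUBIC)
def dr(p,P,z,col): 
    q=((pr("scene",p,P,z)+.5-[x0,y0])*k).astype(int); cv2.polylines(big,[q],True,col,1)
t=np.array(o["tool_pos"]); l=np.array([t[0]+.0017,t[1],np.radians(-10.2)])
dr(l,np.array([[-75,60],[75,60],[75,-60],[-75,-60]])/1000,.061,(255,0,255))
cv2.imwrite("pics/z6.png",big)
E
```

```text
24.2 [0.49680907 0.19635861 0.06834024] [-2.81717509e-01 -3.12255181e+00 -1.64998238e-03] [-9.35949888  3.48707014  4.2250443 ] [ 0.57002088  1.50831856 -0.09434031]
```

View pics/z6.png

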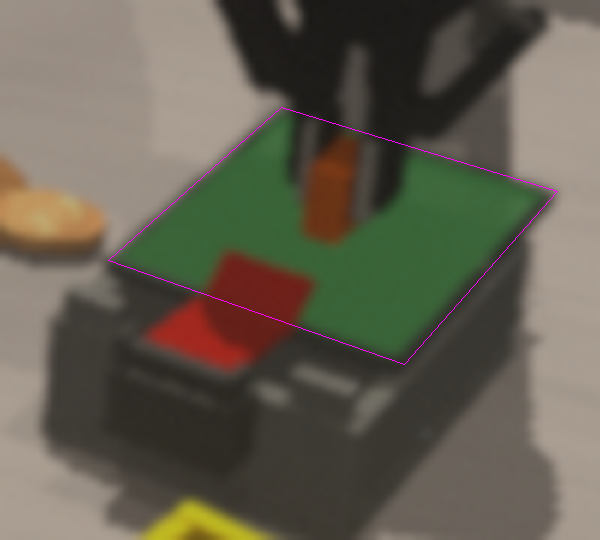

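The lid front has reached the clip's lip, with the clip in front of and over the edge, and the overlay matches. The downward pressure is still too high, so I raise slightly while advancing.

Emit:
{"name": "carry_out", "arguments": {
  "moves": [
    {"x": 0,"y": 0,"z": -0.02,"turn": 0},
    {"x": 0,"y": 0,"z": -0.02,"turn": 0},
    {"x": 0,"y": 0,"z": 0,"turn": 0},
    {"x": -0.04,"y": 0,"z": 0,"turn": 0},
    {"x": -0.04,"y": 0,"z": 0,"turn": 0},
    {"x": -0.04,"y": 0,"z": 0,"turn": 0},
    {"x": 0,"y": 0,"z": 0,"turn": 0},
    {"x": 0,"y": 0,"z": 0,"turn": 0}
  ]
}}

```text
t: 25.1
tool_pos: [0.4975, 0.1959, 0.0685]
tool_rot: [-0.281, -3.117, -0.0]
contact_force: [-15.5, 4.4, 5.6]
opening: 0.0157
grip_force: 29.5
```

Emit:
{"name": "carry_out", "arguments": {
  "moves": [
    {"x": 0.05,"y": 0,"z": 0,"turn": 0},
    {"x": 0.05,"y": 0,"z": -0.03,"turn": 0},
    {"x": 0,"y": 0,"z": -0.03,"turn": 0},
    {"x": 0,"y": 0,"z": 0,"turn": 0},
    {"x": 0,"y": 0,"z": 0,"turn": 0},
    {"x": 0,"y": 0,"z": 0,"turn": 0},
    {"x": 0,"y": 0,"z": 0,"turn": 0},
    {"x": 0,"y": 0,"z": 0,"turn": 0}
  ]
}}

```text
t: 25.9
tool_pos: [0.4982, 0.1954, 0.0705]
tool_rot: [-0.282, -3.125, 0.0]
contact_force: [-5.1, 3.1, -6.4]
opening: 0.0152
grip_force: 27.8
```

```bash
python3 - <<'E'
from h import *
o=ctrl.get_obs(); print(o["t"],o["tool_pos"],R.from_rotvec(o["tool_rot"]).as_matrix()[:,2].round(4),o["contact_force"],o["wrist_torque"],o["dq"])
E
```

```text
25.9 [0.49817225 0.19540352 0.07047419] [-4.3e-03  2.0e-04 -1.0e+00] [-5.07179092  3.11848961 -6.37798552] [0.55464003 1.18884888 0.15200265] [ 0.00068916 -0.00031457 -0.00066222 -0.00117051  0.00018989  0.00194917]
```

Emit:
{"name": "carry_out", "arguments": {
  "moves": [
    {"x": -0.05,"y": 0,"z": 0,"turn": 0},
    {"x": -0.05,"y": 0,"z": 0,"turn": 0},
    {"x": -0.05,"y": 0,"z": 0,"turn": 0},
    {"x": -0.05,"y": 0,"z": 0,"turn": 0},
    {"x": -0.05,"y": 0,"z": 0,"turn": 0},
    {"x": -0.05,"y": 0,"z": 0,"turn": 0},
    {"x": 0,"y": 0,"z": 0,"turn": 0},
    {"x": 0,"y": 0,"z": 0,"turn": 0}
  ]
}}

```text
t: 26.7
tool_pos: [0.5066, 0.1937, 0.071]
tool_rot: [-0.282, -3.128, 0.001]
contact_force: [-2.4, 1.5, -6.3]
opening: 0.0158
grip_force: 27.7
```

Emit:
{"name": "carry_out", "arguments": {
  "moves": [
    {"x": -0.08,"y": 0,"z": 0.01,"turn": 0},
    {"x": -0.1,"y": 0,"z": 0.01,"turn": 0},
    {"x": -0.1,"y": 0,"z": 0.01,"turn": 0},
    {"x": -0.1,"y": 0,"z": 0.01,"turn": 0},
    {"x": -0.1,"y": 0,"z": 0.01,"turn": 0},
    {"x": -0.1,"y": 0,"z": 0,"turn": 0},
    {"x": -0.06,"y": 0,"z": 0,"turn": 0},
    {"x": 0,"y": 0,"z": 0,"turn": 0}
  ]
}}

```text
t: 27.5
tool_pos: [0.5235, 0.1911, 0.071]
tool_rot: [0.282, 3.128, 0.0]
contact_force: [-0.7, -0.3, -7.7]
opening: 0.0155
grip_force: 27.6
```

Emit:
{"name": "carry_out", "arguments": {
  "moves": [
    {"x": -0.05,"y": 0,"z": 0.02,"turn": 0},
    {"x": -0.05,"y": 0,"z": 0.02,"turn": 0},
    {"x": -0.05,"y": 0,"z": 0.01,"turn": 0},
    {"x": -0.05,"y": 0,"z": 0,"turn": 0},
    {"x": 0,"y": 0,"z": 0,"turn": 0},
    {"x": 0,"y": 0,"z": 0,"turn": 0},
    {"x": 0,"y": 0,"z": 0,"turn": 0},
    {"x": 0,"y": 0,"z": 0,"turn": 0}
  ]
}}

```text
t: 28.3
tool_pos: [0.5274, 0.1906, 0.0698]
tool_rot: [-0.282, -3.127, -0.001]
contact_force: [-6.1, 1.4, -3.1]
opening: 0.0158
grip_force: 28.2
```

Emit:
{"name": "carry_out", "arguments": {
  "moves": [
    {"x": -0.04,"y": 0,"z": 0,"turn": 0},
    {"x": -0.04,"y": 0,"z": 0,"turn": 0},
    {"x": -0.04,"y": 0,"z": 0,"turn": 0},
    {"x": 0,"y": 0,"z": 0,"turn": 0},
    {"x": 0,"y": 0,"z": 0,"turn": 0},
    {"x": 0,"y": 0,"z": 0,"turn": 0},
    {"x": 0,"y": 0,"z": 0,"turn": 0},
    {"x": 0,"y": 0,"z": 0,"turn": 0}
  ]
}}

```text
t: 29.1
tool_pos: [0.5279, 0.191, 0.0699]
tool_rot: [-0.282, -3.121, -0.002]
contact_force: [-15.6, 3.4, 3.6]
opening: 0.0152
grip_force: 29.4
```

Emit:
{"name": "carry_out", "arguments": {
  "moves": [
    {"x": 0.03,"y": 0,"z": -0.02,"turn": 0},
    {"x": 0,"y": 0,"z": -0.02,"turn": 0},
    {"x": 0,"y": 0,"z": -0.02,"turn": 0},
    {"x": 0,"y": 0,"z": 0,"turn": 0},
    {"x": 0,"y": 0,"z": 0,"turn": 0},
    {"x": 0,"y": 0,"z": 0,"turn": 0},
    {"x": 0,"y": 0,"z": 0,"turn": 0},
    {"x": 0,"y": 0,"z": 0,"turn": 0}
  ]
}}

```text
t: 29.9
tool_pos: [0.528, 0.1909, 0.0704]
tool_rot: [-0.282, -3.123, -0.002]
contact_force: [-9.9, 4.2, -3.7]
opening: 0.0155
grip_force: 28.2
```

```bash
python3 - <<'E'
from dishfit import *
o=ctrl.get_obs(); print(o["t"],o["tool_pos"],R.from_rotvec(o["tool_rot"]).as_matrix()[:,2].round(4),o["contact_force"],o["wrist_torque"])
b=ctrl.get_image("scene")[:,:,::-1].copy(); k=6; x0,y0=330,165
big=cv2.resize(b[y0:y0+90,x0:x0+100],None,fx=k,fy=k,interpolation=cv2.INTER_CUBIC)
cv2.imwrite("pics/z7.png",big)
E
```

```text
29.9 [0.52800551 0.19088393 0.07044452] [-0.0054  0.0019 -1.    ] [-9.93055794  4.24862227 -3.68030277] [ 0.56671187  1.57287061 -0.26489171]
```

View pics/z7.png

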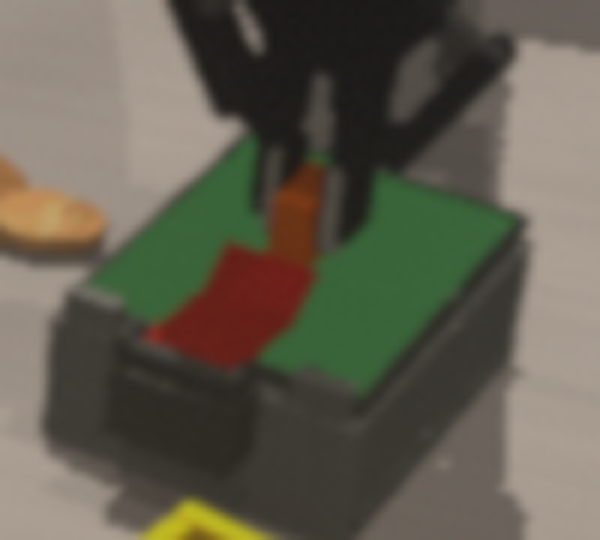

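The lid's front edge meets both stops, with the clip over the glass. The push is resisted even with the weight off, so it is home. The wrist torque suggests the right stop bears more, so I turn slightly to square it and then lower.

Emit:
{"name": "carry_out", "arguments": {
  "moves": [
    {"x": 0,"y": 0,"z": 0,"turn": 0.008},
    {"x": 0,"y": 0,"z": 0,"turn": 0.008},
    {"x": -0.02,"y": 0,"z": 0,"turn": 0},
    {"x": 0,"y": 0,"z": 0,"turn": 0},
    {"x": 0,"y": 0,"z": 0,"turn": 0},
    {"x": 0,"y": 0,"z": 0,"turn": 0},
    {"x": 0,"y": 0,"z": 0,"turn": 0},
    {"x": 0,"y": 0,"z": 0,"turn": 0}
  ]
}}

```text
t: 30.75
tool_pos: [0.5282, 0.1911, 0.0704]
tool_rot: [-0.304, -3.121, -0.002]
contact_force: [-9.6, 5.2, -3.6]
opening: 0.0155
grip_force: 28.3
```

```bash
python3 - <<'E'
from dishfit import *
o=ctrl.get_obs(); T=R.from_rotvec(o["tool_rot"]).as_matrix(); print(o["t"],o["tool_pos"],np.degrees(np.arctan2(T[1,0],T[0,0])),T[:,2].round(4),o["contact_force"],o["wrist_torque"])
E
```

```text
30.75 [0.52820933 0.1911129  0.07042606] 168.86128188496184 [-0.0058  0.0021 -1.    ] [-9.61800456  5.2364367  -3.5717691 ] [0.80722067 1.78484355 0.36281783]
```

Emit:
{"name": "carry_out", "arguments": {
  "moves": [
    {"x": 0,"y": 0,"z": 0,"turn": -0.009},
    {"x": 0,"y": 0,"z": 0.02,"turn": 0},
    {"x": 0,"y": 0,"z": 0.02,"turn": 0},
    {"x": 0,"y": 0,"z": 0.01,"turn": 0},
    {"x": 0,"y": 0,"z": 0,"turn": 0},
    {"x": 0,"y": 0,"z": 0,"turn": 0},
    {"x": 0,"y": 0,"z": 0,"turn": 0},
    {"x": 0,"y": 0,"z": 0,"turn": 0}
  ]
}}

```text
t: 31.55
tool_pos: [0.5281, 0.1912, 0.0701]
tool_rot: [-0.292, -3.121, -0.002]
contact_force: [-15.0, 4.2, 1.6]
opening: 0.0155
grip_force: 28.9
```

```bash
python3 - <<'E'
from dishfit import *
o=ctrl.get_obs(); T=R.from_rotvec(o["tool_rot"]).as_matrix(); print(o["t"],o["tool_pos"],np.degrees(np.arctan2(T[1,0],T[0,0])),T[:,2].round(4),o["contact_force"],o["wrist_torque"])
E
```

```text
31.55 [0.52811305 0.19115132 0.07005134] 169.30471245904582 [-0.0064  0.0022 -1.    ] [-14.99772717   4.23251151   1.61190478] [ 0.62178931  2.06666757 -0.09478465]
```

Emit:
{"name": "carry_out", "arguments": {
  "moves": [
    {"x": 0,"y": 0,"z": 0,"turn": 0},
    {"x": 0,"y": 0,"z": 0,"turn": 0},
    {"x": 0,"y": 0,"z": 0,"turn": 0},
    {"x": 0,"y": 0,"z": 0,"turn": 0},
    {"x": 0,"y": 0,"z": 0,"turn": 0},
    {"x": 0,"y": 0,"z": -0.5,"turn": 0},
    {"x": 0,"y": 0,"z": -1,"turn": 0},
    {"x": 0,"y": 0,"z": -1,"turn": 0}
  ],
  "grip": 45
}}

```text
t: 32.35
tool_pos: [0.5304, 0.1897, 0.1333]
tool_rot: [-0.293, -3.127, 0.0]
contact_force: [1.1, 0.3, 0.7]
opening: 0.045
grip_force: 0.0
```

Emit:
{"name": "carry_out", "arguments": {
  "moves": [
    {"x": 0.5,"y": 0,"z": -1,"turn": 0},
    {"x": 0.9,"y": 0,"z": -1,"turn": 0},
    {"x": 0.9,"y": 0,"z": -1,"turn": 0},
    {"x": 0.9,"y": 0,"z": -0.5,"turn": 0},
    {"x": 0.9,"y": 0,"z": 0,"turn": 0},
    {"x": 0.5,"y": 0,"z": 0,"turn": 0},
    {"x": 0,"y": 0,"z": 0,"turn": 0},
    {"x": 0,"y": 0,"z": 0,"turn": 0}
  ]
}}

```text
t: 33.15
tool_pos: [0.4179, 0.211, 0.2198]
tool_rot: [0.293, 3.127, -0.0]
contact_force: [-0.4, -0.5, -0.0]
opening: 0.0446
grip_force: 0.0
```

```bash
python3 - <<'E'
from dishfit import *
o=ctrl.get_obs(); print(o["t"],o["tool_pos"],o["contact_force"],o["opening"])
a=snap("top","t8.png"); b=snap("scene","s8.png")
L=lambda im,x,y,w,h:cv2.resize(im[y:y+h,x:x+w],(400,500),interpolation=cv2.INTER_CUBIC)
cv2.imwrite("pics/c8.png",np.hstack([L(a,165,195,80,100),L(b,325,155,112,140)])[:,:,::-1])
def obj(n,im,z,lo,hi):
    m=cv2.inRange(cv2.cvtColor(im,cv2.COLOR_RGB2HSV),lo,hi); k,l,s,c=cv2.connectedComponentsWithStats(m); i=1+s[1:,4].argmax(); return s[i],ray(n,c[i],z)
print(obj("top",a,.061,(45,60,30),(85,255,255)))
print([(np.round(r["pixel"]),ray("top",r["pixel"],.005)) for r in ctrl.mark_of("top","spoon")[:1]],[(ray("top",r["pixel"],.0)) for r in ctrl.mark_of("top","mat")[:2]])
E
```

```text
33.15 [0.41787158 0.21099757 0.21977981] [-0.36250256 -0.48842698 -0.0046305 ] 0.04463069784973092
(array([ 177,  215,   52,   64, 1975], dtype=int32), array([0.52604175, 0.18695444, 0.061     ]))
[(array([275., 275.]), array([4.60525610e-01, 2.16410194e-04, 5.00000000e-03]))] [array([ 0.4660402 , -0.00139111,  0.        ])]
```

View pics/c8.png

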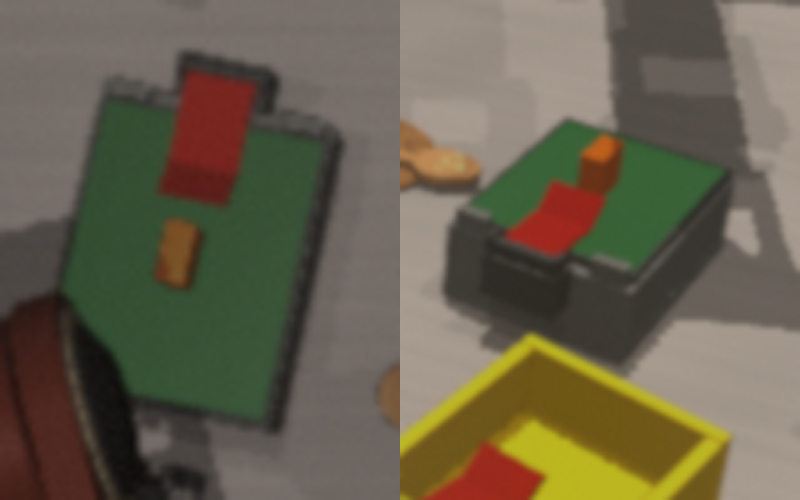

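From the top and scene views the lid sits against both stops with the clip on the glass, and the spoon lies on the mat at about (0.46, 0.00). I'll make one close check of squareness with the wrist camera.

Emit:
{"name": "carry_out", "arguments": {
  "moves": [
    {"x": -0.5,"y": 0,"z": -0.3,"turn": 0},
    {"x": -0.9,"y": 0,"z": -0.3,"turn": 0},
    {"x": -0.9,"y": 0,"z": 0,"turn": 0},
    {"x": -0.9,"y": 0,"z": 0,"turn": 0},
    {"x": -0.9,"y": 0,"z": 0,"turn": 0},
    {"x": -0.9,"y": 0,"z": 0,"turn": 0},
    {"x": -0.5,"y": 0,"z": 0,"turn": 0},
    {"x": 0,"y": 0,"z": 0,"turn": 0}
  ]
}}

```text
t: 34.15
tool_pos: [0.5543, 0.1849, 0.2347]
tool_rot: [-0.295, -3.127, 0.0]
contact_force: [-0.7, -1.4, -0.3]
opening: 0.0448
grip_force: 0.0
```

```bash
python3 - <<'E'
from dishfit import *
o=ctrl.get_obs(); print(o["t"],o["tool_pos"])
im=snap("wrist","w9.png"); k=2.6
m=cv2.inRange(cv2.cvtColor(im,cv2.COLOR_RGB2HSV),(45,60,30),(85,255,255)); n,l,s,c=cv2.connectedComponentsWithStats(m); i=1+s[1:,4].argmax(); x,y,w,h=s[i][:4]; print(s[i])
x0,y0=max(0,x-25),max(0,y-25); cr=im[y0:y+h+25,x0:x+w+25]; f=min(790/cr.shape[1],590/cr.shape[0])
print(x0,y0,f); cv2.imwrite("pics/z9.png",cv2.resize(cr,None,fx=f,fy=f,interpolation=cv2.INTER_CUBIC)[:,:,::-1])
E
```

```text
34.15 [0.55431418 0.1848791  0.23465803]
[  214    76   139   168 19085]
189 51 2.706422018348624
```

View pics/z9.png

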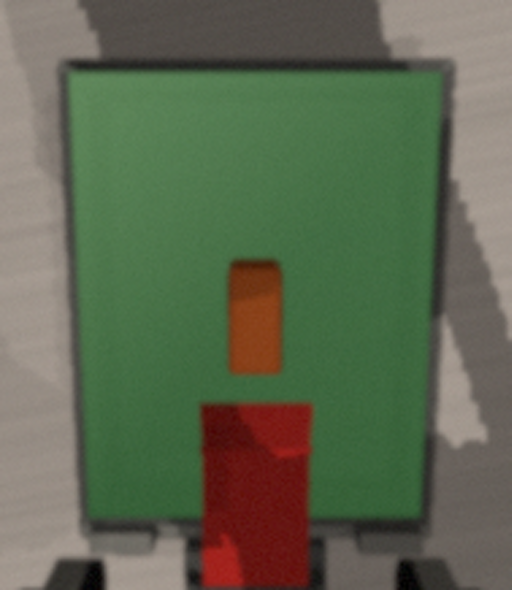

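The lid is centred (knob at column 256, midpoint of the stops at 257), parallel to the dish and against both stops, with the clip resting on it. I'm handing in.

```bash
python3 -c "
from station import ctrl
print(ctrl.finish_job())"
```

```text
the job is handed in; nothing more can be done
None
```

I handed the job in at about 34 s: the spoon lies on the cork mat, the lid is home under the clip, square against both stops, and the gripper has let go of everything; the hand-in returned no verdict.

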